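# Level the packing-bench scale with a wedge

### The arm

A 6-joint arm with a two-finger parallel gripper is mounted at the origin on the work surface. World frame = base frame: x ahead of the robot, y to its left, z up, the work surface at z = 0. Lengths are in m, angles in rad, forces in N, time in s.
With the tool pointing down it reaches from about 0.35 to 0.775 m from the base axis. Payload 7.3 kg.
Tool frame: the origin (TCP) lies on the centre line of the jaws, within the pads' length; the fingertips stand 17 mm ahead of it and the grasp point (between the pads) lies 2 mm behind it (robot.tip_extent is the distance from the TCP to the fingertips, in m); z points along the fingers, y is the line along which they close (so a half turn about z gives the same grasp; the last joint's range is limited). The gripper opens to 92 mm and grips with 3 to 60 N. Pads are 19 mm wide; open, the fingers measure 130 mm over their backs; the gripper's body (75 mm by 190 mm) begins 47 mm behind the grasp point.
Start: joints at [1.115, 0.342, 1.524, -0, 1.275, -0.146], TCP at [0.16, 0.5, 0.244] pointing down, gripper open.
Joint ranges: [-2.53, 2.53], [-0.77, 2.02], [0.04, 2.7], [-1, 4.14], [0.28, 2.66], [-3.11, 3.11]. Speed limits (rad/s): [2.57, 2.57, 3.14, 3.14, 3.14, 3.14].

### API

Orientations are given as [roll, pitch, yaw] about the fixed x, y, z axes, in that order (R = Rz(yaw) Ry(pitch) Rx(roll)).
In Python, from cell import robot gives the robot as it stands.
- The arm moves only by the tool step_arm, never from a script. Its argument "motion" is a list of rows, each a list of 2 entries, a list of its own where there are three numbers: the shift along the tool's x, y, z in units of 60 mm (1.0 is 60 mm), then the turn about the tool's z in rad. In form: [[[x, y, z], spin], ...]. A call has 1 to 10 rows; each row is the pose to reach, as a shift and turn from the pose commanded when the call began, along the tool's axes at that moment; what a row does not reach only later rows make up. A row lasts 1/8 s, in which the tool goes at most 62.5 mm and 10.7 degrees, less where a joint would pass 70% of its speed; a pose out of reach is approached as far as the arm can. A call with a gripper value outside its range is refused whole. "hand" is the closure in counts, from 0 (fully open) to 255 (shut), set as the call begins (left out, the last holds). The fingers move at their own pace and stop on an object; "squeeze" is the grip in N (left out, the last holds). Time passes only in rows, so rows that repeat a pose let the fingers close. It gives the time, the measured TCP pose, the force, the opening and the grip force at its end, in the units of the state.
- robot.observe(): the state, without advancing time (a new reading comes with each control period).
- robot.read_camera(name): name is "scene" or "top"; returns a dict with "pixels" (480x640x3 uint8, red, green, blue), "intrinsics" (3x3 intrinsics, pixels), "xyz" and "rotation" of the camera in the world. Camera axes: x right, y up, looking along -z (the intrinsics and any distortion apply to the point x, -y, -z); pixel columns grow to the right and rows downward; lengths in m; the calibration is good to about 2 mm. A picture is of the moment at which its call begins. There is no depth.
- robot.hand_in(): hands the job in; it is judged then, once.
The state is a dict: "time": time; "qpos": joint angles; "qvel": joint speeds; "joint_efforts": joint torques, N m; "tool_pos": TCP position; "tool_rot": TCP orientation; "contact_force": force on the tool from outside, world axes, zero at the start; "torque": the same for the moment, N m; "opening": finger opening in m; "grip_force": force on a finger pad.
Only numpy, scipy, OpenCV 4.12 (cv2) and the standard library are available. Lean on these libraries where they do the work, as an engineer would, in place of code of your own. Each camera call takes 0.05 s, during which the arm holds its last target. There are 200 camera calls.

### The job

The weighing scale on the packing counter is sagging at the corner nearest you. Take the wooden wedge and slide it, thin end first and flat on the counter, straight in under the bar below that corner, gently, until the bubble of the spirit level on the pan comes to rest between its two black lines. Leave the wedge there and let go; do not ram it, lean on the scale or disturb the other things.

Things in the scene. Friction and masses are not known exactly. Their poses are not given: they have to be found in the camera images.
- scale: white bench scale, pan 250 mm square, 66 mm high when level, one corner to the robot, sagging 0.042 rad at first. Origin: middle of the lowest line of the steel bar (14 mm thick, 66 long along y) under that corner, 27 mm in from its point, 11.5 mm above the counter. x, the way to push: from this corner across the scale; z up. It tilts about its far feet, 225 mm from the bar, up to 0.065 rad, then jams.
- level_end (a point): top of the near end of the spirit level on the pan (aluminium with black ends, 190 mm long, along the scale's x; its middle is 95 mm on): a green window 100 mm long, a white bubble 20 mm long, two black lines 33 mm apart. It is set to the weighing cell, not the housing: it reads centred at a tilt within 0.014 rad of horizontal, different each time; only the bubble tells.
- bubble (a joint): place of the bubble along the vial (m): 0 midway between the lines, positive towards the high side, away from the low corner. It stays against its end at 0.026 until the corner is raised most of the way, then moves about 1 mm per 0.001 rad of tilt (0.89 mm per mm of wedge), lagging up to 1.5 s; negative: corner too high. Between the lines is within 5.5 mm of 0.
- wedge_grip (a point): middle of the grip block on the wedge's thick end: block 40 mm long, 36 mm wide (y), its top 50 mm and this point 25 mm above the wedge's underside. x points to the thin end, z up. Take it across the 36 mm.
- wedge_tip (a point): middle of the lower edge of the wedge's thin end, 170 mm ahead of the grip point along x, 25 mm below it. The wedge must stand about 63 to 107 mm past the bar when the bubble is centred; friction (about 0.3) then holds it. 5 to 9 N will rest on it; sliding it in takes 4 to 10 N, more if it is pressed down. Behind the bar it is free 35 mm to either side of the middle.
- wedge: plain waxed beech wedge, 190 mm long, 36 mm wide, 160 g: 4 mm thick at the thin end, rising 1 in 5 to 30 mm over 130 mm, then flat to the grip block; origin under the middle of its length, x axis to the thin end, z up
- packer_mid (a point): centre of a plain flat beech block, 120 x 36 x 26 mm, the same wood as the wedge but with parallel faces; a bystander
- parcel: paper-wrapped box 150 x 100 x 60 mm with a ribbon, bystander; origin under its centre
- tin: red lidded box 164 x 114 x 65 mm, bystander; origin under its centre
- tape: roll of tape lying flat, 90 mm across, 25 mm high, bystander; origin under its centre
- biscuit_a: loose finger biscuit about 65 x 25 x 14 mm to the left of the scale, bystander; origin underneath
- biscuit_b: loose finger biscuit about 65 x 25 x 14 mm to the right of the scale, bystander; origin underneath
- marker: marker pen, 120 mm long, 14 mm thick, bystander; origin underneath
There are look-alikes about, which are no part of the job. Leave any red look-alike of the wedge alone.

How it is judged:
On the way, in this order (a step that is already met when the one before it is completed fails the run):
1. the wedge's thin end is under the bar and carries the corner, the bubble still out of the lines (contact force between wedge and scale above 0.5 N and x of wedge_tip in the frame of scale above 0.005 m and value of joint bubble above 0.01 m), for 0.1 s.
2. the bubble stands between the lines (value of joint bubble between -0.0055 and 0.0055 m), for 0.3 s.
At the end, for the whole second after the job is handed in: The bubble is at rest within 5.5 mm of the middle; the wedge lies flat on the counter, let go and still, its thin end past the bar within 22 mm of the bar's middle, carrying the corner (more than 1.5 N), its grip block still outside (more than 30 mm in front of the bar) (all of step 2 and contact force between wedge and scale above 1.5 N and y of wedge_tip in the frame of scale between -0.022 and 0.022 m and x of wedge_grip in the frame of scale below -0.03 m and angle between wedge's own z axis and vertical below 0.05 rad and height (world z) of wedge below 0.004 m and linear speed of wedge below 0.01 m/s and velocity of joint bubble between -0.004 and 0.004 m/s); the robot touches nothing.
It fails at once if the wedge is rammed or jammed against the scale (more than 35 N between them) (contact force between wedge and scale above 35 N).
It fails at once if the robot leans on or lifts the scale (more than 4 N) (contact force between the arm and scale above 4 N).
It fails at once if the fingers press on the scale (more than 4 N) (contact force between the fingers and scale above 4 N).
It fails at once if a bystander is moved more than 25 mm (distance of any of packer_mid, parcel, tin, tape, biscuit_a, biscuit_b, marker from where it was at the start of the episode above 0.025 m).
It also fails if it takes over 67 s, if anything falls off the work surface, if the arm or the gripper's body presses on something with over 40 N, if the wrist force passes 120 N, or if a joint passes its speed limit or range.

## Working session

There is one attempt and no reset: what is moved stays moved. The work goes in short steps, Python scripts to look and compute and a tool call to move; the robot and the scene stay as the last step left them, time stands still between calls to the robot, and variables do not carry over. Pictures are saved under pics/ and viewed, at most 10 in all, crops included, and the job is handed in when it is done.

Besides the shell and the picture viewer there is one more tool, called after "Call:" in YAML: its name, and indented under it one key for each argument. step_arm: Moves the arm, as the interface text tells. Its arguments: {"type":"object","properties":{"motion":{"type":"array"},"hand":{"type":"number"},"squeeze":{"type":"number"}},"required":["motion"]}

```bash
mkdir -p pics; cat > h.py <<'E'
import numpy as np,cv2
from cell import robot
def snap(n,f):
    c=robot.read_camera(n); cv2.imwrite(f,c["pixels"][:,:,::-1]); np.savez('cal_'+n,K=c["intrinsics"],p=c["xyz"],R=c["rotation"]); return c
def cal(n):
    d=np.load('cal_'+n+'.npz'); return d['K'],d['p'],d['R']
def ray(n,u,v,z):
    K,p,R=cal(n); a=np.linalg.solve(K,[u,v,1]); d=R@np.array([a[0],-a[1],-a[2]])
    return p+d*(z-p[2])/d[2]
def proj(n,P):
    K,p,R=cal(n); q=R.T@(np.array(P)-p); q=K@np.array([q[0],-q[1],-q[2]]); return q[:2]/q[2]
E
python3 - <<'E'
from h import *
c=snap('top','pics/top0.png'); d=snap('scene','pics/scene0.png')
for k in (c,d): print(k.keys(),k['intrinsics'],k['xyz'],k['rotation'])
s=robot.observe();print(s['tool_pos'],s['tool_rot'],s['time'],s['opening'])
E
```

```text
dict_keys(['pixels', 'intrinsics', 'xyz', 'rotation']) [[601.22930024   0.         316.86525216]
 [  0.         601.22930024 241.68528694]
 [  0.           0.           1.        ]] [ 0.42016908 -0.11484985  1.73179455] [ 8.15019265e-02 -5.67440868e-04 -1.54893283e+00]
dict_keys(['pixels', 'intrinsics', 'xyz', 'rotation']) [[466.82093957   0.         316.24390912]
 [  0.         466.82093957 235.07012755]
 [  0.           0.           1.        ]] [ 1.03139624 -0.76992019  1.42137453] [ 0.54489412 -0.00790648  0.67295856]
[0.15988203 0.49970527 0.24312947] [-3.14023816e+00 -1.98519543e-04  2.83178584e+00] 0.1 0.09193532090025908
```

View pics/top0.png

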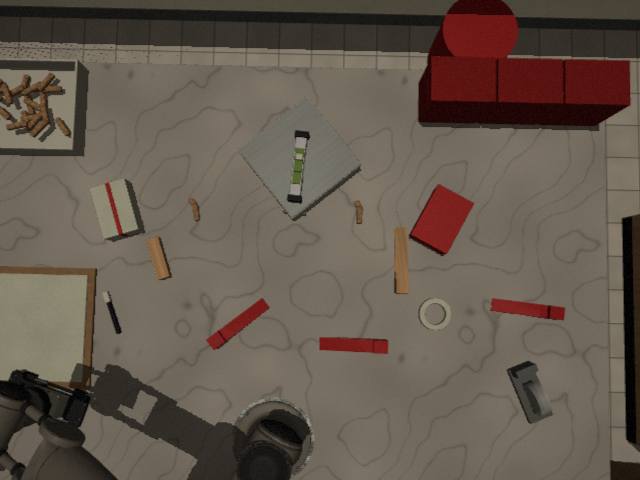

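View pics/scene0.png

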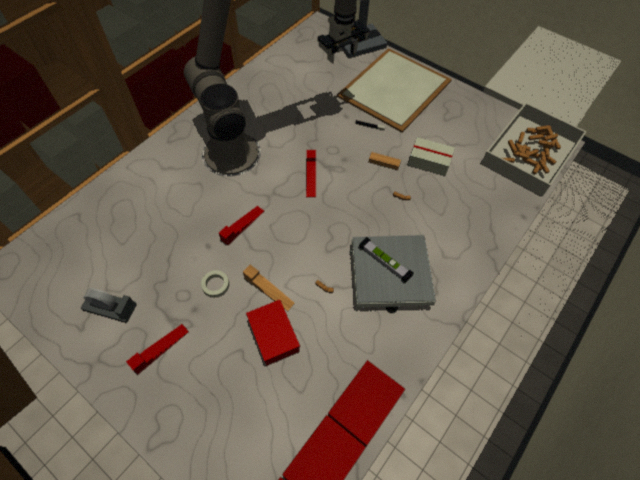

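The top view shows two plain-wood pieces. The one at (401,260), with a grip block in the scene view at (250,272), fits the wedge. The one at (159,257) is short and flat, so it's the packer. The red pieces at (238,323), (353,345) and (528,309) are look-alikes. The scale corner is at about (293,219). Confirming with an enlarged crop.

```bash
sed -i 's/^import numpy.*/&\nfrom scipy.spatial.transform import Rotation as Ro/; s/R=c\["rotation"\]/R=Ro.from_euler("xyz",c["rotation"]).as_matrix()/' h.py
python3 - <<'E'
from h import *
t=cv2.imread('pics/top0.png');s=cv2.imread('pics/scene0.png')
snap('top','pics/t1.png');snap('scene','pics/s1.png')
z=lambda i,x,y,w,h,k:cv2.resize(i[y:y+h,x:x+w],None,fx=k,fy=k,interpolation=cv2.INTER_CUBIC)
a=np.hstack([z(t,375,222,50,75,8)[:, :400],z(s,238,258,60,60,6)[:360].repeat(1,0) if 0 else cv2.copyMakeBorder(z(s,238,258,66,66,6),0,204,0,4,cv2.BORDER_CONSTANT)])
cv2.imwrite('pics/c1.png',a)
cv2.imwrite('pics/c2.png',z(t,235,92,132,132,4.5))
E
```

```text
(no output)
```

View pics/c1.png

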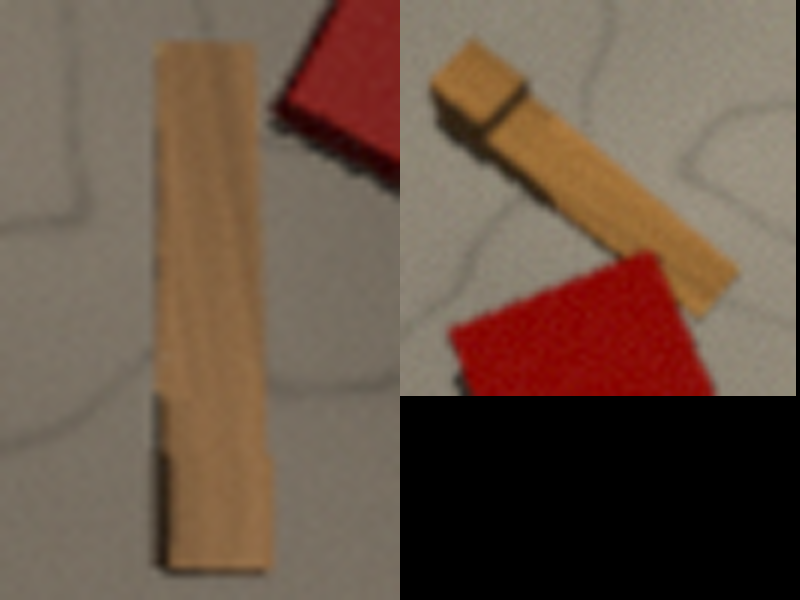

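View pics/c2.png

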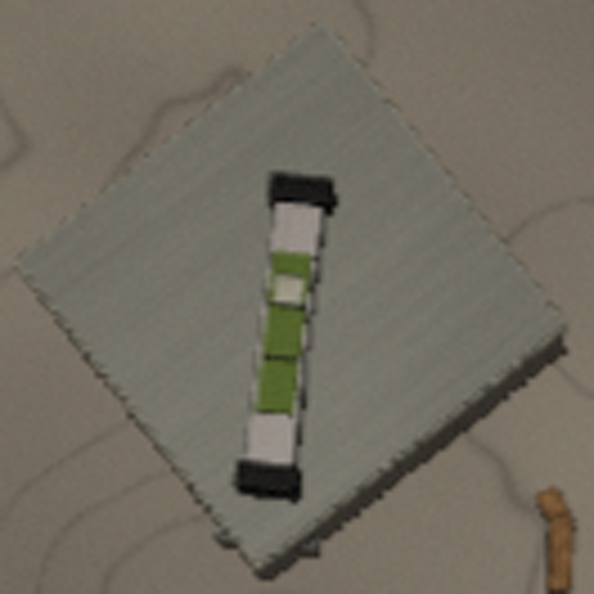

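The wedge is confirmed: wood, with the block at its lower end and a thin far end. The bubble stands against the far end. Bar ends are visible at crop (228,538) and (312,550).

```bash
python3 - <<'E'
from h import *
np.set_printoptions(precision=4,suppress=True)
P=lambda x,y,z:ray('top',235+(x+.5)/4.5-.5,92+(y+.5)/4.5-.5,z)
W=lambda x,y,z:ray('top',375+(x+.5)/8-.5,222+(y+.5)/8-.5,z)
g=W(220,513,.05);t=W(206,42,.004);d=t-g
print('grip',g,'tip',t,np.hypot(*d[:2]),'yaw',np.arctan2(d[1],d[0]))
# pan: tilted plane; near z .055, far .066, sides ~.0605
n=P(262,571,.055);f=P(318,24,.069);l=P(15,262,.0625);r=P(565,330,.0625)
print('pan',n,l,f,r)
ax=f-n;print('yaw diag',np.arctan2(ax[1],ax[0]),np.hypot(*ax[:2]));c=l-r;print('yaw cross',np.arctan2(-c[0],c[1]),np.hypot(*c[:2]))
a=P(268,478,.08);b=P(303,190,.085);e=b-a;print('level',a,b,np.arctan2(e[1],e[0]),np.hypot(*e[:2]))
b1=P(228,538,.015);b2=P(312,550,.015);print('bar',b1,b2,(b1+b2)/2)
u=ax[:2]/np.hypot(*ax[:2]);print('bar from corner',n[:2]+.027*u)
E
```

```text
grip [ 0.4396 -0.3531  0.05  ] tip [ 0.6097 -0.3529  0.004 ] 0.17008923039154594 yaw 0.0017048464838389532
pan [ 0.6209 -0.0439  0.055 ] [0.8115 0.1154 0.0625] [ 0.9662 -0.071   0.069 ] [ 0.7759 -0.2299  0.0625]
yaw diag -0.07835177967336616 0.346350916647158
yaw cross -0.10280857341135834 0.34720866288911734
level [ 0.6757 -0.0472  0.08  ] [ 0.8555 -0.0646  0.085 ] -0.09646154297899212 0.18065086471916653
bar [ 0.6465 -0.02    0.015 ] [ 0.6399 -0.0739  0.015 ] [ 0.6432 -0.0469  0.015 ]
bar from corner [ 0.6478 -0.0461]
```

Call:
step_arm:
  motion:
    - [[-0.9, -0.48, 0], -0.1]
    - [[-1.8, -0.96, 0], -0.2]
    - [[-2.7, -1.44, 0], -0.31]
    - [[-3.6, -1.92, 0], -0.31]
    - [[-4.5, -2.4, 0], -0.31]
    - [[-5.4, -2.9, 0], -0.31]
    - [[-6.1, -3.3, 0], -0.31]
    - [[-6.3, -4.2, 0], -0.31]
    - [[-6.6, -5.1, 0], -0.31]
    - [[-6.9, -6.0, 0], -0.31]
  hand: 0
  squeeze: 25

```text
time: 1.45
tool_pos: [0.4443, 0.0292, 0.2436]
tool_rot: [3.142, 0.0, -3.141]
contact_force: [1.1, -0.8, -0.8]
opening: 0.0916
grip_force: 0.0
```

```bash
cat >> h.py <<'E'
def go(x,y,z,yaw):
    s=robot.observe(); R=Ro.from_euler('xyz',s['tool_rot']).as_matrix()
    d=R.T@(np.array([x,y,z])-s['tool_pos'])/.06
    print('t',round(s['time'],2),'pos',np.round(s['tool_pos'],4),'rot',np.round(s['tool_rot'],4),'F',np.round(s['contact_force'],1),'op',round(s['opening'],4))
    print('units',np.round(d,2),'spin',round(-((yaw-s['tool_rot'][2]+np.pi)%(2*np.pi)-np.pi),3))
E
python3 -c "
from h import *
go(.4396,-.353,.12,np.pi)"
```

```text
t 1.45 pos [0.4443 0.0292 0.2436] rot [ 3.1415e+00  1.0000e-04 -3.1412e+00] F [ 1.1 -0.8 -0.8] op 0.0916
units [ 0.08 -6.37  2.06] spin 0.0
```

Call:
step_arm:
  motion:
    - [[0, -0.9, 0], 0]
    - [[0, -1.8, 0], 0]
    - [[0, -2.7, 0], 0]
    - [[0, -3.6, 0], 0]
    - [[0.05, -4.5, 0.4], 0]
    - [[0.08, -5.4, 0.8], 0]
    - [[0.08, -6.2, 1.2], 0]
    - [[0.08, -6.37, 2.0], 0]
    - [[0.08, -6.37, 2.4], 0]
    - [[0.08, -6.37, 2.4], 0]

```text
time: 2.7
tool_pos: [0.4388, -0.3504, 0.0976]
tool_rot: [3.138, -0.003, 3.141]
contact_force: [-0.7, 0.3, 0.5]
opening: 0.0918
grip_force: 0.0
```

```bash
python3 - <<'E'
from h import *
snap('top','pics/t2.png');s=snap('scene','pics/s2.png')
i=cv2.imread('pics/s2.png');t=cv2.imread('pics/t2.png')
r=lambda i,x,y:cv2.resize(i[y:y+100,x:x+100],(400,400),interpolation=cv2.INTER_CUBIC)
cv2.imwrite('pics/c3.png',np.hstack([r(i,215,210),r(t,350,220)]))
go(.4396,-.353,.034,np.pi)
E
```

```text
t 2.8 pos [ 0.4403 -0.3514  0.1004] rot [-3.1411e+00  6.0000e-04 -3.1411e+00] F [ 0.5 -0.6  0.7] op 0.092
units [ 0.01 -0.03  1.11] spin 0.0
```

View pics/c3.png

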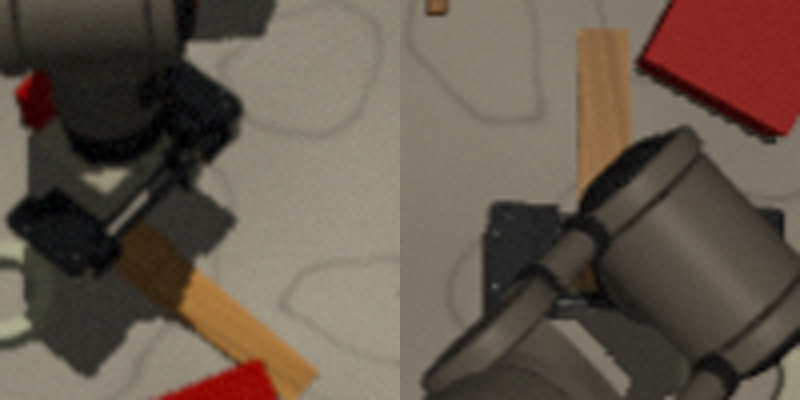

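The gripper stands over the block (crop right, about (600,280)), with the jaws across the wedge. Descending and closing next.

Call:
step_arm:
  motion:
    - [[0.01, -0.03, 0.6], 0]
    - [[0.01, -0.03, 0.95], 0]
    - [[0.01, -0.03, 1.1], 0]
    - [[0.01, -0.03, 1.1], 0]
    - [[0.01, -0.03, 1.1], 0]

```text
time: 3.42
tool_pos: [0.44, -0.3536, 0.035]
tool_rot: [-3.14, 0.002, -3.141]
contact_force: [-0.1, -0.4, 0.2]
opening: 0.0919
grip_force: 0.0
```

Call:
step_arm:
  motion:
    - [[0, 0, 0], 0]
    - [[0, 0, 0], 0]
    - [[0, 0, 0], 0]
    - [[0, 0, 0], 0]
    - [[0, 0, 0], 0]
    - [[0, 0, 0], 0]
    - [[0, 0, 0], 0]
    - [[0, 0, 0], 0]
  hand: 255
  squeeze: 25

```text
time: 4.42
tool_pos: [0.4392, -0.3531, 0.0337]
tool_rot: [3.142, -0.0, -3.141]
contact_force: [0.3, -0.9, -0.5]
opening: 0.0356
grip_force: 25.0
```

Call:
step_arm:
  motion:
    - [[0, 0, -0.2], 0]
    - [[0, 0, -0.6], 0]
    - [[0, 0, -1.2], 0]
    - [[0, 0, -1.6], 0]
    - [[0, 0, -1.6], 0]

```text
time: 5.05
tool_pos: [0.4401, -0.3538, 0.132]
tool_rot: [-3.138, 0.003, -3.141]
contact_force: [0.7, -0.3, -2.2]
opening: 0.0358
grip_force: 25.0
```

```bash
python3 -c "
from h import *
u=np.array([np.cos(.09),-np.sin(.09)]);b=np.array([.646,-.045])
g=b-.215*u;print(g)
go(*g,.13,np.pi-.09)"
```

```text
[ 0.43187016 -0.02567611]
t 5.05 pos [ 0.4401 -0.3538  0.132 ] rot [-3.1383  0.0032 -3.1413] F [ 0.7 -0.3 -2.2] op 0.0358
units [0.14 5.47 0.01] spin 0.09
```

Call:
step_arm:
  motion:
    - [[0, 0.4, 0], 0]
    - [[0, 1.0, 0], 0]
    - [[0.05, 1.7, 0], 0.02]
    - [[0.08, 2.4, 0], 0.04]
    - [[0.1, 3.1, 0], 0.06]
    - [[0.12, 3.8, 0], 0.08]
    - [[0.14, 4.5, 0], 0.09]
    - [[0.14, 5.1, 0], 0.09]
    - [[0.14, 5.4, 0], 0.09]
    - [[0.14, 5.47, 0], 0.09]

```text
time: 6.3
tool_pos: [0.43, -0.0238, 0.1289]
tool_rot: [3.141, -0.002, 3.054]
contact_force: [-0.8, 0.2, -1.8]
opening: 0.0353
grip_force: 25.0
```

Call:
step_arm:
  motion:
    - [[0, 0, 0.4], 0]
    - [[0, 0, 0.8], 0]
    - [[0, 0, 1.1], 0]
    - [[0, 0, 1.25], 0]
    - [[0, 0, 1.35], 0]
    - [[0, 0, 1.4], 0]
    - [[0, 0, 1.4], 0]

```text
time: 7.18
tool_pos: [0.431, -0.0249, 0.0459]
tool_rot: [-3.142, 0.0, 3.052]
contact_force: [-1.3, -0.3, -1.6]
opening: 0.0359
grip_force: 25.0
```

```bash
python3 - <<'E'
from h import *
t=snap('top','pics/t3.png');i=cv2.imread('pics/t3.png')
cv2.imwrite('pics/c4.png',cv2.resize(i[180:300,240:370],None,fx=5,fy=5,interpolation=cv2.INTER_CUBIC))
go(.43187,-.02568,.034,np.pi-.09)
E
```

```text
t 7.22 pos [ 0.431  -0.0249  0.046 ] rot [-3.1416e+00  7.0000e-04  3.0518e+00] F [ 0.2  0.8 -1.6] op 0.036
units [-0.01 -0.01  0.2 ] spin 0.0
```

View pics/c4.png

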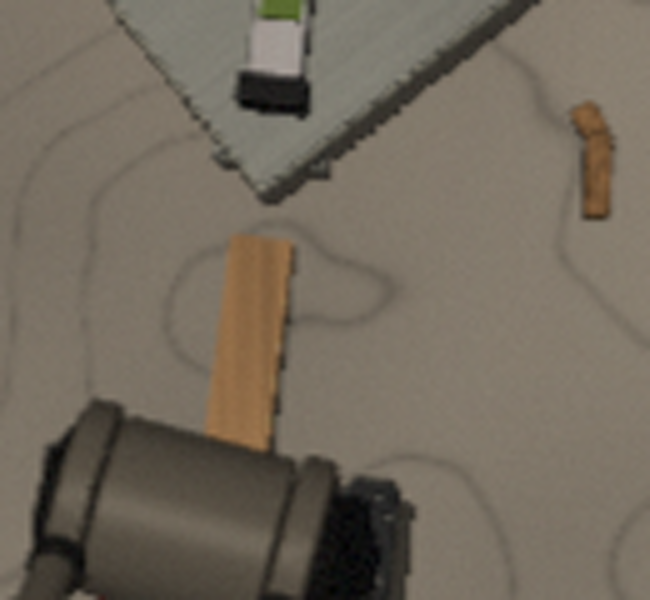

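The tip sits at crop (263,238), in line with the corner (268,195) and the bar middle (271,164), and the yaws match. Lowering to the counter, then releasing and regripping so the wedge lies flat.

Call:
step_arm:
  motion:
    - [[0, 0, 0.08], 0]
    - [[0, 0, 0.14], 0]
    - [[0, 0, 0.18], 0]
    - [[0, 0, 0.19], 0]
    - [[0, 0, 0.19], 0]

```text
time: 7.85
tool_pos: [0.4308, -0.0248, 0.0343]
tool_rot: [3.141, -0.0, 3.052]
contact_force: [-0.7, -0.3, -0.9]
opening: 0.0357
grip_force: 25.0
```

Call:
step_arm:
  motion:
    - [[0, 0, 0], 0]
    - [[0, 0, 0], 0]
    - [[0, 0, 0], 0]
    - [[0, 0, 0], 0]
  hand: 120

```text
time: 8.35
tool_pos: [0.4308, -0.0249, 0.0344]
tool_rot: [3.142, 0.0, 3.052]
contact_force: [-0.1, -0.1, 0.3]
opening: 0.0485
grip_force: 0.0
```

Call:
step_arm:
  motion:
    - [[0, 0, 0], 0]
    - [[0, 0, 0], 0]
    - [[0, 0, 0], 0]
    - [[0, 0, 0], 0]
    - [[0, 0, 0], 0]
  hand: 255

```text
time: 8.98
tool_pos: [0.4308, -0.0248, 0.0343]
tool_rot: [3.142, 0.0, 3.052]
contact_force: [-0.0, 0.3, 1.1]
opening: 0.0361
grip_force: 25.0
```

```bash
python3 - <<'E'
from h import *
u=np.array([np.cos(.09),-np.sin(.09)]);b=np.array([.646,-.045])
go(*(b-.165*u),.034,np.pi-.09)
E
```

```text
t 8.97 pos [ 0.4308 -0.0248  0.0343] rot [3.1415e+00 1.0000e-04 3.0518e+00] F [-0.   0.3  1.1] op 0.0361
units [-0.85 -0.01  0.01] spin 0.0
```

Call:
step_arm:
  motion:
    - [[-0.15, 0, 0], 0]
    - [[-0.35, 0, 0], 0]
    - [[-0.55, 0, 0], 0]
    - [[-0.75, 0, 0], 0]
    - [[-0.9, 0, 0], 0]
    - [[-1.0, 0, 0], 0]
    - [[-1.1, 0, 0], 0]
    - [[-1.17, 0, 0], 0]
    - [[-1.17, 0, 0], 0]

```text
time: 10.1
tool_pos: [0.5015, -0.0312, 0.0343]
tool_rot: [3.142, 0.001, 3.052]
contact_force: [0.1, 0.4, 1.5]
opening: 0.0361
grip_force: 25.0
```

Call:
step_arm:
  motion:
    - [[-0.04, 0, 0], 0]
    - [[-0.08, 0, 0], 0]
    - [[-0.12, 0, 0], 0]
    - [[-0.16, 0, 0], 0]
    - [[-0.2, 0, 0], 0]
    - [[-0.24, 0, 0], 0]
    - [[-0.28, 0, 0], 0]
    - [[-0.32, 0, 0], 0]
    - [[-0.36, 0, 0], 0]
    - [[-0.36, 0, 0], 0]

```text
time: 11.35
tool_pos: [0.5176, -0.0324, 0.0341]
tool_rot: [3.141, -0.01, 3.052]
contact_force: [-19.3, 1.3, 18.1]
opening: 0.0359
grip_force: 25.0
```

```bash
cat > bub.py <<'E'
from h import *
import sys
f='pics/b%s.png'%sys.argv[1]
snap('top',f);i=cv2.imread(f)
cv2.imwrite('pics/c_'+sys.argv[1]+'.png',cv2.resize(i[125:225,270:330],None,fx=6,fy=6,interpolation=cv2.INTER_CUBIC))
u=np.array([np.cos(.09),-np.sin(.09)]);b=np.array([.646,-.045])
go(*(b-.085*u),.034,np.pi-.09)
# profile along vial centre between end caps, dense
p0=np.array([294.1,198.2]);p1=np.array([302.2,133.8])   # near, far caps (px)
n=300;xs=np.linspace(0,1,n)[:,None];q=p0+(p1-p0)*xs
v=cv2.remap(i,q[None,:,0].astype('f4'),q[None,:,1].astype('f4'),cv2.INTER_LINEAR)[0].astype(int)
print('g-r:',(v[:,1]-v[:,2])[::5]);print('lum:',v.sum(1)[::5])
E
python3 bub.py 1
```

```text
t 11.4 pos [ 0.5176 -0.0324  0.0341] rot [ 3.1409 -0.0103  3.0522] F [-18.5   0.7  17.7] op 0.0362
units [-0.73 -0.02 -0.01] spin 0.001
g-r: [ -3  -4   0  -4  -7  -9  -8  -8  -8  -7  -7  -6  -7  -7   9  16  15  16
  16  15  16  16  15  16  16   9  14  16  15  17  17  18  17  18  17  13
   4  -1  -1  -2  -5  -5  -2  17  16  16  14   2  -9  -9  -9 -10 -10  -9
 -10  -9  -8  -6  -2  -2]
lum: [ 86  89  86 179 386 468 470 467 469 468 468 470 466 441 232 253 249 252
 251 252 253 250 248 247 234 172 230 246 249 244 239 241 242 247 242 215
 238 404 464 467 459 432 319 230 241 241 261 359 460 464 458 455 457 456
 448 452 422 267  79  85]
```

View pics/c_1.png

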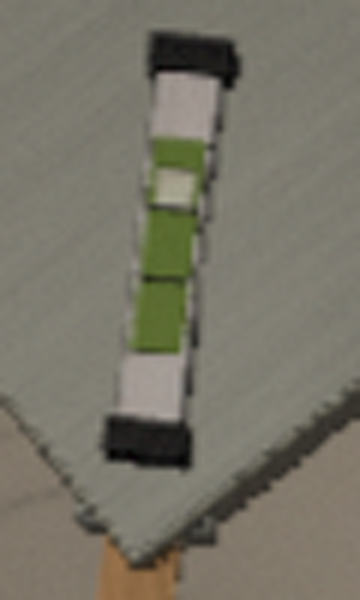

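Call:
step_arm:
  motion:
    - [[0, 0, -0.01], 0]
    - [[0, 0, -0.015], 0]
    - [[0, 0, -0.015], 0]
    - [[0, 0, -0.015], 0]

```text
time: 11.9
tool_pos: [0.5187, -0.0324, 0.0341]
tool_rot: [3.141, -0.008, 3.052]
contact_force: [-12.7, 0.0, 6.3]
opening: 0.0358
grip_force: 25.0
```

Call:
step_arm:
  motion:
    - [[-0.03, 0, -0.005], 0]
    - [[-0.06, 0, -0.005], 0]
    - [[-0.09, 0, -0.005], 0]
    - [[-0.12, 0, -0.005], 0]
    - [[-0.15, 0, -0.005], 0]
    - [[-0.15, 0, -0.005], 0]

```text
time: 12.65
tool_pos: [0.5281, -0.0332, 0.0341]
tool_rot: [3.141, -0.008, 3.052]
contact_force: [-10.6, 0.8, 1.1]
opening: 0.0356
grip_force: 25.0
```

```bash
python3 bub.py 2
```

```text
t 12.7 pos [ 0.5281 -0.0332  0.0341] rot [ 3.1408 -0.0076  3.0521] F [-10.1   0.7   1.4] op 0.0358
units [-0.56 -0.02 -0.  ] spin 0.0
g-r: [ -2  -2  -1  -3  -5  -8  -8  -8  -8  -8  -8  -8  -7  -7   2  15  17  17
  17  17  17  17  16  17  15   9  11  15  17  16  16  17  17  17  15   7
  -2  -2  -2  -3  -4  -3   9  17  19  17  16   6  -6  -9 -10 -10  -9  -9
  -8 -10 -10  -7  -3  -3]
lum: [ 95  87  87 116 293 466 465 468 467 466 467 469 470 441 232 241 249 249
 245 242 246 245 243 245 232 153 195 237 245 244 245 247 245 240 240 252
 371 462 466 463 451 420 207 243 240 243 250 328 431 457 456 456 454 449
 451 449 442 341  65  79]
```

Call:
step_arm:
  motion:
    - [[-0.03, 0, 0], 0]
    - [[-0.06, 0, 0], 0]
    - [[-0.09, 0, 0], 0]
    - [[-0.12, 0, 0], 0]
    - [[-0.15, 0, 0], 0]
    - [[-0.15, 0, 0], 0]
    - [[-0.15, 0, 0], 0]
    - [[-0.15, 0, 0], 0]
    - [[-0.15, 0, 0], 0]
    - [[-0.15, 0, 0], 0]

```text
time: 13.95
tool_pos: [0.5371, -0.034, 0.0341]
tool_rot: [3.141, -0.008, 3.052]
contact_force: [-10.5, 1.0, 1.9]
opening: 0.0357
grip_force: 25.0
```

Call:
step_arm:
  motion:
    - [[0, 0, 0], 0]
    - [[0, 0, 0], 0]
    - [[0, 0, 0], 0]
    - [[0, 0, 0], 0]
    - [[0, 0, 0], 0]
    - [[0, 0, 0], 0]

```text
time: 14.7
tool_pos: [0.5371, -0.0341, 0.0341]
tool_rot: [3.141, -0.008, 3.052]
contact_force: [-10.0, 0.6, 1.3]
opening: 0.0357
grip_force: 25.0
```

```bash
python3 bub.py 3
```

```text
t 14.75 pos [ 0.5371 -0.0341  0.0341] rot [ 3.1408 -0.0076  3.0521] F [-11.3   0.5   1.5] op 0.0362
units [-0.41 -0.02 -0.  ] spin 0.0
g-r: [ -3   0   0  -1  -5 -10  -9  -8  -9  -9  -9  -8  -9 -10  -7  14  17  15
  14  16  17  17  15  16  16  12   9  15  17  15  18  12   1  -1  -1  -3
  -5  -4   8  16  16  17  15  17  17  17  17  10  -2  -9  -9  -9  -9  -9
  -9  -9  -9  -8  -3  -1]
lum: [ 80  98  88  84 248 468 468 470 466 468 468 467 468 469 439 215 244 245
 246 244 249 245 245 246 236 203 173 231 246 240 238 239 318 456 469 463
 454 421 271 234 235 237 233 239 239 239 238 282 400 458 455 453 455 455
 447 444 441 351 108  91]
```

Call:
step_arm:
  motion:
    - [[-0.03, 0, 0], 0]
    - [[-0.06, 0, 0], 0]
    - [[-0.09, 0, 0], 0]
    - [[-0.12, 0, 0], 0]
    - [[-0.15, 0, 0], 0]
    - [[-0.18, 0, 0], 0]
    - [[-0.2, 0, 0], 0]
    - [[-0.21, 0, 0], 0]
    - [[-0.21, 0, 0], 0]
    - [[-0.21, 0, 0], 0]

```text
time: 16.0
tool_pos: [0.5494, -0.0352, 0.0341]
tool_rot: [3.141, -0.008, 3.052]
contact_force: [-10.6, 1.1, 2.9]
opening: 0.0356
grip_force: 25.0
```

Call:
step_arm:
  motion:
    - [[0, 0, 0], 0]
    - [[0, 0, 0], 0]
    - [[0, 0, 0], 0]
    - [[0, 0, 0], 0]
    - [[0, 0, 0], 0]
    - [[0, 0, 0], 0]
    - [[0, 0, 0], 0]
    - [[0, 0, 0], 0]
    - [[0, 0, 0], 0]
    - [[0, 0, 0], 0]

```text
time: 17.25
tool_pos: [0.5494, -0.0352, 0.0341]
tool_rot: [3.141, -0.008, 3.052]
contact_force: [-11.2, 0.6, 2.5]
opening: 0.0357
grip_force: 25.0
```

```bash
python3 bub.py 4
```

```text
t 17.3 pos [ 0.5494 -0.0352  0.0341] rot [ 3.1408 -0.0081  3.0521] F [-10.5   1.2   2.2] op 0.0362
units [-0.2  -0.02  0.  ] spin 0.0
g-r: [ -1  -1  -2  -3  -3  -7  -8  -9 -10  -9  -9  -9  -9  -8  -7   9  16  16
  16  17  17  17  17  16  17  16   7  14   2  -2  -1  -3  -4  -4  -2  10
  14   8  15  17  16  16  16  18  17  16  16  14   0  -8  -9  -9  -9  -9
  -9  -8 -10  -9  -4  -1]
lum: [ 88  92  91  76 163 360 466 464 463 468 465 467 464 466 434 178 241 241
 244 240 244 240 239 244 240 225 156 209 168 364 472 466 463 446 368 252
 206 159 207 234 236 232 238 225 237 233 235 257 370 450 449 447 444 446
 443 439 440 403 249  83]
```

View pics/c_4.png

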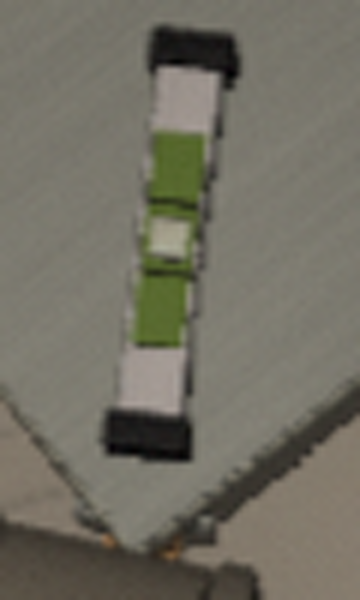

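The bubble (crop y 240) is centred between the lines (205 and 272). Letting go and retreating upward.

Call:
step_arm:
  motion:
    - [[0, 0, 0], 0]
    - [[0, 0, 0], 0]
    - [[0, 0, 0], 0]
    - [[0, 0, 0], 0]
    - [[0, 0, 0], 0]
    - [[0, 0, 0], 0]
  hand: 90

```text
time: 18.05
tool_pos: [0.5528, -0.0358, 0.0356]
tool_rot: [3.142, 0.0, 3.052]
contact_force: [0.7, -0.2, 0.0]
opening: 0.0593
grip_force: 0.0
```

Call:
step_arm:
  motion:
    - [[0, 0, -0.2], 0]
    - [[0, 0, -0.5], 0]
    - [[0, 0, -1.0], 0]
    - [[0.5, 0, -1.6], 0]
    - [[1.0, 0, -2.0], 0]
    - [[1.8, 0, -2.2], 0]
    - [[2.2, 0, -2.2], 0]
    - [[2.2, 0, -2.2], 0]
    - [[2.2, 0, -2.2], 0]

```text
time: 19.18
tool_pos: [0.4224, -0.0242, 0.1682]
tool_rot: [-3.141, 0.002, 3.052]
contact_force: [0.2, -0.5, 0.4]
opening: 0.0589
grip_force: 0.0
```

```bash
python3 bub.py 5; python3 - <<'E'
import cv2
i=cv2.imread('pics/b5.png');cv2.imwrite('pics/c_f.png',cv2.resize(i[120:290,230:370],None,fx=3.5,fy=3.5,interpolation=cv2.INTER_CUBIC))
E
```

```text
t 19.23 pos [ 0.4224 -0.0242  0.1679] rot [-3.1415e+00  1.5000e-03  3.0517e+00] F [ 0.2  0.  -0.4] op 0.0594
units [-2.32 -0.01  2.23] spin 0.0
g-r: [ -3  -2  -2  -1  -3  -8  -8  -7  -8 -10  -9 -10 -10  -8  -7   9  16  16
  17  17  16  15  16  15  16  15   7  14   3  -1   1  -2  -4  -4  -1   9
  14   8  13  17  16  18  16  17  16  17  16  13  -1  -9  -9  -9  -9 -10
  -9  -9  -7  -8  -6   0]
lum: [ 88  83  82  77 162 345 449 448 445 448 447 448 451 448 417 166 228 233
 233 233 229 226 228 232 234 220 155 197 162 354 450 453 447 430 350 240
 198 155 203 227 229 219 221 226 224 225 228 248 355 431 431 432 428 430
 428 426 420 385 237  72]
```

View pics/c_f.png

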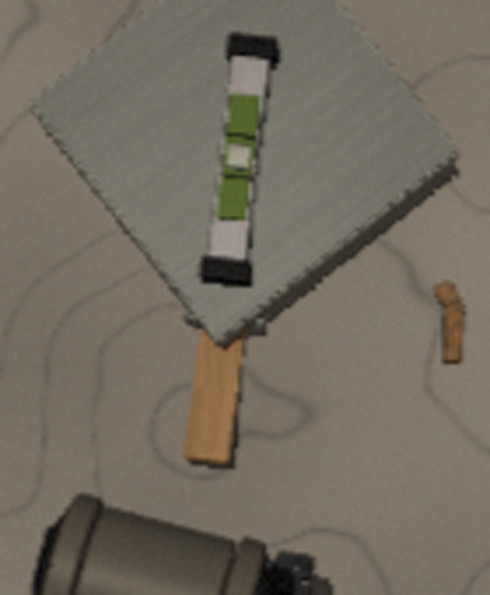

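The bubble is still centred, the wedge is in under the bar and the gripper is clear.

```bash
python3 -c "
from cell import robot
print(robot.hand_in())"
```

```text
the job is handed in; nothing more can be done
None
```

The wedge is in under the bar, let go and carrying the corner, and the bubble was still centred between its lines in the last picture; I handed the job in at about 19 s, and no verdict came back.

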